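# Sort the test bench's rolls, spool and stamp back into their own holders

## Robot

A 7-joint arm with a two-finger parallel gripper is mounted at the origin on a cart in front of the work surface, level with it; the furniture and walls round the work are solid. World frame = base frame: x ahead of the robot, y to its left, z up, the work surface at z = 0. Lengths are in m, angles in rad, forces in N, time in s.
With the tool pointing down it reaches from about 0.425 to 0.925 m from the base axis. Payload 6.8 kg.
Tool frame: the origin (TCP) lies on the centre line of the jaws, within the pads' length; the fingertips stand 25 mm ahead of it and the grasp point (between the pads) lies 6 mm ahead of it; z points along the fingers, y is the line along which they close (so a half turn about z gives the same grasp; the last joint's range is limited). The gripper opens to 85 mm and grips with 20 to 120 N. Pads are 22 mm wide; open, the fingers measure 114 mm over their backs; the gripper's body (76 mm by 85 mm) begins 54 mm behind the grasp point. The pads swing forward as they close: fully open they stand 13 mm farther back than shut.
Start: joints at [1.239, 0.477, 0.022, 1.555, -0.011, 1.109, -0.083], TCP at [0.15, -0.658, 0.256] pointing down, gripper open.
Joint ranges: [-2.96, 2.96], [-0.34, 2.1], [-1.41, 1.46], [0.24, 2.44], [-1.37, 4.51], [0.17, 1.92], [-2.96, 2.96]. Speed limits (rad/s): [2.39, 2.39, 3.14, 3.14, 3.14, 3.14, 3.14].

## Interface

Orientations are given as a rotation vector (axis times angle).
In Python, from bench import telemetry, grab_frame, job gives the robot as it stands.
- The arm moves only by the tool apply_moves, never from a script. Its argument "rows" is a list of rows, each a list of 2 entries, a list of its own where there are three numbers: the shift along the tool's x, y, z each as a share of 250 mm, from -1 to 1, then the turn, a rotation vector about the tool's x, y, z each as a share of pi rad, from -1 to 1. A call has 1 to 10 rows; each row is the pose to reach, as a shift and turn from the pose commanded when the call began, along the tool's axes at that moment, turning the shorter way round; what a row does not reach only later rows make up. A row lasts 1/8 s, in which the tool goes at most 62.5 mm and 10.7 degrees, less where a joint would pass 70% of its speed; a pose out of reach is approached as far as the arm can. A call with a number of a shift or a turn outside -1 to 1 is refused whole. A call with a gripper value outside its range is refused whole. "jaw" is the gripper's target within -1 to 1 (fully open at 1, half-way at 0, shut at -1), set as the call begins (left out, the last holds). The fingers move at their own pace and stop on an object; "newtons" is the grip in N (left out, the last holds). Time passes only in rows, so rows that repeat a pose let the fingers close. It gives the time, the measured TCP pose, the force, the opening and the grip force at its end, in the units of the state.
- telemetry.get_obs(): the state, without advancing time (a new reading comes with each control period).
- grab_frame(name): name is "scene" or "side" or "wrist"; returns a dict with "frame" (480x640x3 uint8, red, green, blue), "vertical_fov" (degrees; the focal length in pixels is half the picture's height over the tangent of half this angle, whatever the lens; pixels are square), "cx", "cy" (the principal point, pixels), "origin" and "attitude" of the camera in the world. Camera axes: x right, y up, looking along -z (the intrinsics and any distortion apply to the point x, -y, -z); pixel columns grow to the right and rows downward; lengths in m; the calibration is good to about 2 mm. The wrist camera is an equidistant fisheye: a pixel r from the principal point sees the ray r / f radians off the axis. A picture is of the moment at which its call begins. There is no depth.
- job.hand_in(): hands the job in; it is judged then, once.
The state is a dict: "clock": time; "joints": joint angles; "qvel": joint speeds; "tau": joint torques, N m; "tcp_pos": TCP position; "orientation": TCP orientation; "contact_force": force on the tool from outside, world axes, zero at the start; "moment": the same for the moment, N m; "grip_width": finger opening in m; "gripper_force": force on a finger pad.
Only numpy, scipy, OpenCV 4.12 (cv2) and the standard library are available. Lean on these libraries where they do the work, as an engineer would, in place of code of your own. Each camera call takes 0.05 s, during which the arm holds its last target. There are 200 camera calls.

## Task

Sort the test bench's mixed-up things back into their own holders: the big label roll over the wide hub, the small tape roll over the narrow hub, the solder spool upright in the round cup and the stamp upright in the rectangular rest, each seated right down. The label roll has been dropped over the tape roll's hub and the stamp stands in the spool's cup, so those two must be cleared first. Leave the round tin and the marker pen where they lie.

Things in the scene. Friction and masses are not known exactly. Their poses are not given: they have to be found in the camera images.
- label_roll: Big white roll of label stock lying flat: ring of 96 mm outside diameter, core hole 80 mm (clear 76), wall 7 to 10 mm thick, 25 mm high, about 60 g. Too wide to grip across: pinch its wall from above, one finger inside the core, one outside. Starts lying over the narrow hub (a second white roll far back behind the rack is not meant). Origin: centre of its underside, z up.
- tape_roll: Small amber roll of tape lying flat on the bench: ring of 72 mm outside diameter, core hole 57 mm (clear 52), wall 7.5 to 10 mm thick, 19 mm high, about 40 g. Pinch its wall from above like the label roll's. Origin: centre of its underside, z up.
- solder_spool: Solder wire spool standing on the bench, black flanges, 60 mm diameter, 48 mm high, about 350 g. Origin: centre of its underside, z up. Carry things across the bench 0.26 m high or more: a fixed rack of boards, 0.22 m high, stands in the middle (nearest corner 0.53 m ahead and 0.16 m left of the robot), others from 0.65 m ahead, a screen from 0.68 m; pinch rolls on the side nearer the robot.
- stamp: Inspection hand stamp standing upright: dark rubber foot 27 (x) x 46 (y) x 14 mm high, neck 16 mm thick up to 40 mm, round wooden knob 26 mm thick from 40 to 65 mm above its underside; grip the knob, widest near 52 mm. About 40 g. Starts in the spool cup. Origin: centre of its underside, z up, y along the foot's length.
- wide_hub: Holder of the label roll: grey disc of 100 mm diameter, top 6 mm above the bench, with a wide aluminium hub in the middle, 60 mm diameter, tapering, its flat top 14 mm above the bench. The seated roll lies flat on the disc, round the hub, its underside 6 mm above the bench; fingers inside the core must stay above the hub's top. It does not move; its place on the bench differs each time. Origin: centre of its underside on the bench, z up.
- narrow_hub: Holder of the tape roll: grey disc of 84 mm diameter, top 6 mm above the bench, with a narrow aluminium hub in the middle, 36 mm diameter, tapering, its flat top 14 mm above the bench. The seated roll lies flat on the disc, round the hub, its underside 6 mm above the bench; fingers inside the core must stay above the hub's top. It does not move; its place on the bench differs each time. Origin: centre of its underside on the bench, z up.
- spool_cup: Holder of the solder spool: round grey cup, 86 mm outside and 76 mm inside diameter, rim 18 mm and inner floor 5 mm above the bench. It does not move; its place on the bench differs each time. Origin: centre of its underside on the bench, z up.
- stamp_rest: Holder of the stamp: rectangular grey open tray, 54 (x) x 73 (y) mm outside, 43 x 62 mm inside, rim 16 mm (corner posts 17.5 mm) and inner floor 5 mm above the bench; the stamp's foot stands in it lengthwise, either way round. It does not move; its place on the bench differs each time. Origin: centre of its underside on the bench, z up, y along its length.
- probe_tin: Bystander: round white tin of probes, 60 mm diameter and 22 mm high, loose on the bench; leave it alone. Origin: centre of its underside.
- marker: Bystander: capped marker pen lying on the bench, 132 mm long (y), 15 mm thick; leave it alone. Origin: its middle, underside.
There are look-alikes about, which are no part of the job. Several things look just like the tape_roll: the one meant starts farthest to the robot's right.

How it is judged:
At the end, for the whole second after the job is handed in: Label roll flat round the wide hub, tape roll flat round the narrow hub (14 mm of centre, underside on the disc within 4 mm), spool in the cup (12 mm), stamp lengthwise in the rest (16 mm), both upright on the floor within 4 mm, all still; tin and marker within 30 mm of their start (horizontal distance between label_roll and wide_hub below 0.014 m and z of label_roll in the frame of wide_hub below 0.01 m and angle between each of label_roll, tape_roll, solder_spool, stamp's own z axis and vertical below 0.1 rad and linear speed of each of label_roll, tape_roll, solder_spool, stamp below 0.02 m/s and angular speed of each of label_roll, tape_roll, solder_spool, stamp below 0.3 rad/s and horizontal distance between tape_roll and narrow_hub below 0.014 m and z of tape_roll in the frame of narrow_hub below 0.01 m and horizontal distance between solder_spool and spool_cup below 0.012 m and z of solder_spool in the frame of spool_cup below 0.009 m and horizontal distance between stamp and stamp_rest below 0.016 m and z of stamp in the frame of stamp_rest below 0.009 m and angle between the y axis of stamp and the y axis of stamp_rest, either way round below 0.4 rad and distance of each of probe_tin, marker from where it was at the start of the episode below 0.03 m); the robot touches nothing.
It fails at once if the tin or the marker pen was pushed more than 30 mm (distance of any of probe_tin, marker from where it was at the start of the episode above 0.03 m).
It also fails if it takes over 120 s, if anything falls off the work surface, if the arm or the gripper's body presses on something with over 40 N, if the wrist force passes 120 N, or if a joint passes its speed limit or range.

## Working session

There is one attempt and no reset: what is moved stays moved. The work goes in short steps, Python scripts to look and compute and a tool call to move; the robot and the scene stay as the last step left them, time stands still between calls to the robot, and variables do not carry over. Pictures are saved under pics/ and viewed, at most 14 in all, crops included, and the job is handed in when it is done.

Besides the shell and the picture viewer there is one more tool, called after ">>>" as name(argument=value, ...) on one line, values as JSON. apply_moves: Moves the arm, as the interface text tells. Its arguments: {"type":"object","properties":{"rows":{"type":"array"},"jaw":{"type":"number"},"newtons":{"type":"number"}},"required":["rows"]}

```bash
mkdir -p pics; cat > h.py <<'E'
import numpy as np,cv2
from scipy.spatial.transform import Rotation as R
from bench import telemetry,grab_frame,job
def att(a):
    a=np.array(a,float)
    return a if a.shape==(3,3) else (R.from_rotvec(a).as_matrix() if a.size==3 else R.from_quat(a).as_matrix())
def snap(n,f):
    d=grab_frame(n); cv2.imwrite('pics/'+f,d['frame'][:,:,::-1])
    np.save('pics/'+f+'.npy',{k:d[k] for k in d if k!='frame'},allow_pickle=True); return d
def load(f): return np.load('pics/'+f+'.npy',allow_pickle=True).item()
def px2w(d,u,v,z,fish=False):
    f=240/np.tan(np.radians(d['vertical_fov'])/2)
    x=(u-d['cx'])/f;y=(v-d['cy'])/f
    if fish:
        r=np.hypot(x,y);s=np.sin(r)/max(r,1e-9);c=np.array([x*s,-y*s,-np.cos(r)])
    else: c=np.array([x,-y,-1])
    w=att(d['attitude'])@c;o=np.array(d['origin'])
    return o+w*(z-o[2])/w[2]
def w2px(d,p,fish=False):
    f=240/np.tan(np.radians(d['vertical_fov'])/2)
    c=att(d['attitude']).T@(np.array(p)-np.array(d['origin']));x,y,z=c[0],-c[1],-c[2]
    if fish:
        r=np.hypot(x,y);t=np.arctan2(r,z);k=t/max(r,1e-9)
    else: k=1/z
    return d['cx']+f*x*k,d['cy']+f*y*k
E
python3 - <<'E'
from h import *
for n in['scene','side','wrist']:
    d=snap(n,n+'0.png');print({k:d[k] for k in d if k!='frame'})
print(telemetry.get_obs())
E
```

```text
{'vertical_fov': 45.84429440065861, 'cx': 315.97384756886106, 'cy': 242.4979459370509, 'origin': array([-0.47110354,  0.67426883,  0.62202503]), 'attitude': array([ 0.62676442, -1.19792467, -1.91691013])}
{'vertical_fov': 47.24309731446487, 'cx': 316.0778221038855, 'cy': 235.87692478975694, 'origin': array([0.33278431, 0.58309552, 1.10750623]), 'attitude': array([ 0.09329771, -0.73008925, -2.82672908])}
{'vertical_fov': 65.70646984690485, 'cx': 318.8037529724731, 'cy': 243.55103290410398, 'origin': array([ 0.22279117, -0.64182471,  0.37311892]), 'attitude': array([-0.25031398,  0.19938808, -1.33667566])}
{'clock': 0.15, 'joints': array([ 1.23892396,  0.47765302,  0.02233523,  1.55622887, -0.01150723,
        1.10930537, -0.08311975]), 'qvel': array([ 0.00087632, -0.0033424 ,  0.0008901 , -0.0047386 ,  0.00138614,
       -0.00042067,  0.00060108]), 'tau': array([ 2.41409070e-03, -5.96924222e+01,  1.61009464e+00, -2.81491184e+01,
        1.26763809e-02,  6.59748723e-03,  3.06269101e-05]), 'tcp_pos': array([ 0.14969767, -0.65774925,  0.2555182 ]), 'orientation': array([-3.12051294e+00, -3.50614306e-01,  4.01284289e-04]), 'contact_force': array([0.22994859, 0.38355228, 0.3596866 ]), 'moment': array([ 0.04533676,  0.02460589, -0.03446499]), 'gripper_force': 0.0, 'grip_width': 0.0854551235396193}
```

View pics/scene0.png

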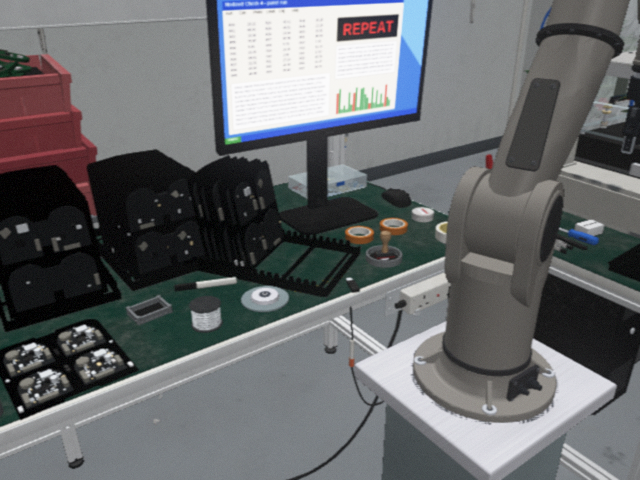

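View pics/side0.png

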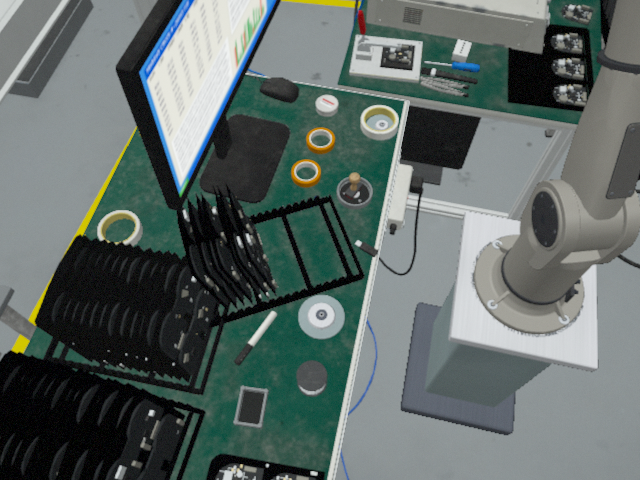

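```bash
python3 - <<'E'
from h import *
d=load('side0.png')
for n,u,v,z in [('wide',321,317,.006),('wideHubTop',321,315,.014),('label',379,122,.025),('cup',354,192,.018),('stampknob',354,177,.06),('tapeA',320,139,.019),('tapeB',306,172,.019),('spool',312,368,.048),('rest',251,406,.016),('tin',327,104,.022),('markA',273,316,.007),('markB',239,359,.007)]:
    print(n,px2w(d,u,v,z).round(3))
im=cv2.imread('pics/side0.png')
a=cv2.resize(im[80:220,270:420],None,fx=4,fy=4,interpolation=cv2.INTER_CUBIC)
b=cv2.resize(im[280:440,220:370],None,fx=4,fy=4,interpolation=cv2.INTER_CUBIC)
cv2.imwrite('pics/a.png',a);cv2.imwrite('pics/b.png',b[:600])
E
```

```text
wide [0.424 0.179 0.006]
wideHubTop [0.424 0.178 0.014]
label [ 0.395 -0.359  0.025]
cup [ 0.416 -0.14   0.018]
stampknob [ 0.421 -0.153  0.06 ]
tapeA [ 0.531 -0.276  0.019]
tapeB [ 0.541 -0.17   0.019]
spool [0.414 0.301 0.048]
rest [0.514 0.392 0.016]
tin [ 0.538 -0.391  0.022]
markA [0.523 0.2   0.007]
markB [0.566 0.306 0.007]
```

View pics/a.png

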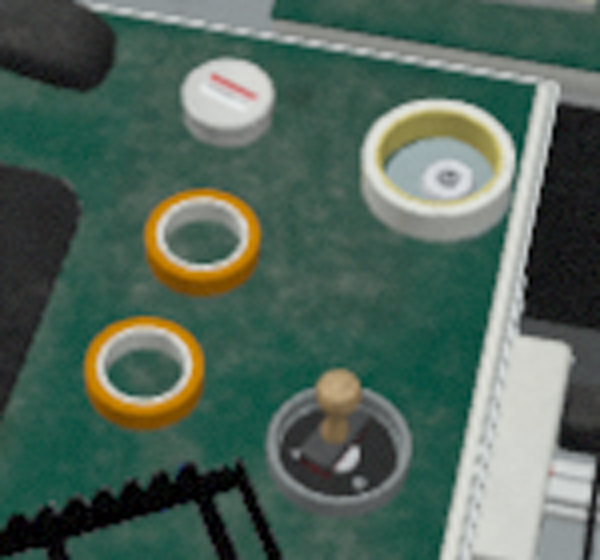

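View pics/b.png

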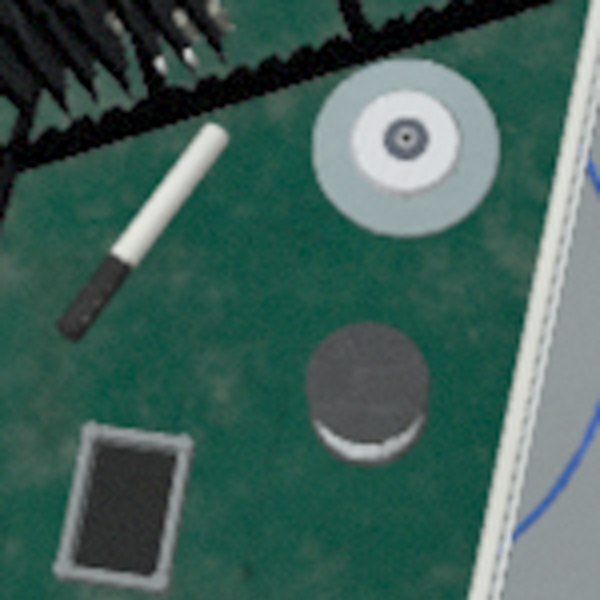

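Amber rolls: A at side (320,138), y≈-0.276; B at (306,172), y≈-0.17. A lies farther right, so it is the tape_roll (the enlarged crop confirms it is a plain amber ring). The crops also show the label roll at (380,120), the stamp in its cup at (354,190), the wide hub at (321,317), the spool at (312,375), the rest at (251,407), the tin at (327,104) and the marker at (256,337). I'll move above the stamp now.

>>> apply_moves(rows=[[[0.37, -0.36, -0.2], [0, 0, 0.036]], [[0.74, -0.73, -0.2], [0, 0, 0.0712]], [[0.74, -0.73, -0.2], [0, 0, 0.0712]], [[0.74, -0.73, -0.2], [0, 0, 0.0712]], [[0.74, -0.73, -0.2], [0, 0, 0.0712]], [[0.74, -0.73, -0.2], [0, 0, 0.0712]], [[0.74, -0.73, -0.2], [0, 0, 0.0712]]], jaw=1, newtons=40)

```text
clock: 1.02
tcp_pos: [0.2883, -0.4407, 0.306]
orientation: [3.141, -0.004, -0.001]
contact_force: [-0.4, -1.1, -0.2]
grip_width: 0.0848
gripper_force: 0.0
```

>>> apply_moves(rows=[[[0.56, -1, 0.2], [0, 0, 0]], [[0.56, -1, 0.2], [0, 0, 0]], [[0.56, -1, 0.2], [0, 0, 0]], [[0.56, -1, 0.2], [0, 0, 0]], [[0.56, -1, 0.2], [0, 0, 0]], [[0.56, -1, 0.2], [0, 0, 0]], [[0.56, -1, 0.2], [0, 0, 0]], [[0.56, -1, 0.2], [0, 0, 0]]])

```text
clock: 2.02
tcp_pos: [0.429, -0.1912, 0.2563]
orientation: [3.141, -0.005, -0.0]
contact_force: [0.3, 1.0, 0.6]
grip_width: 0.0857
gripper_force: 0.0
```

```bash
python3 - <<'E'
from h import *
d=snap('wrist','w1.png');o=telemetry.get_obs();print(o['tcp_pos'],o['orientation'],o['joints'].round(2),o['clock'],d['origin'])
im=d['frame'][:,:,::-1]
E
```

```text
[ 0.42910163 -0.19088421  0.25632992] [ 3.14126481e+00 -4.98985999e-03 -1.38051462e-04] [ 0.53  0.15 -0.27  2.01  0.05  0.98 -1.34] 2.075 [ 0.50395024 -0.19185631  0.37395295]
```

View pics/w1.png

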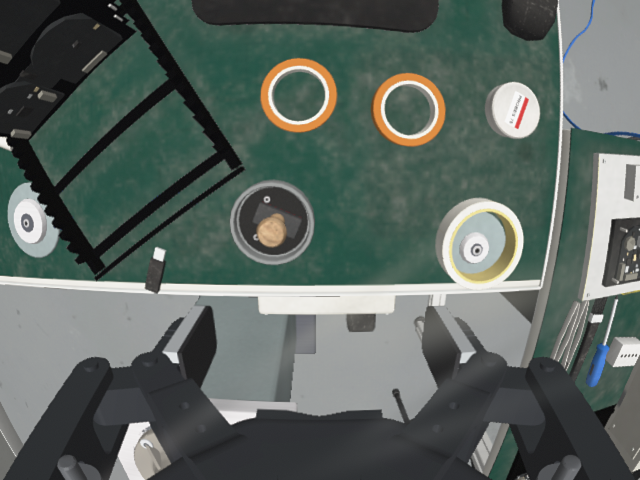

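The wrist view shows the cup at (272,223) with the knob at (272,231), the tapes at (299,95) and (409,109), the label roll at (480,242) with the hub showing at (477,250), and the tin at (513,110).

```bash
python3 - <<'E'
from h import *
d=load('w1.png')
for n,u,v,z in [('cup',272,223,.018),('knob',272,230,.06),('tapeA',409,109.5,.019),('label',480.5,241.5,.025),('nhub',477,250,.014),('tin',513,110,.022)]:
    print(n,px2w(d,u,v,z,True).round(4))
s=load('side0.png')
for n,u,v,z in [('tapeA',320.5,138,.019),('spool',312,375,.048),('wide',321.5,317,.006),('label',379.7,119.5,.025),('rest',251.5,406.7,.016),('ra',255.2,388,.016),('rb',247.8,425.5,.016)]: print(n,px2w(s,u,v,z).round(4))
im=cv2.imread('pics/w1.png');cv2.imwrite('pics/c.png',cv2.resize(im[175:270,225:320],None,fx=6,fy=6,interpolation=cv2.INTER_CUBIC))
E
```

```text
cup [ 0.4168 -0.146   0.018 ]
knob [ 0.4208 -0.1512  0.06  ]
tapeA [ 0.5291 -0.2789  0.019 ]
label [ 0.399  -0.3617  0.025 ]
nhub [ 0.386 -0.364  0.014]
tin [ 0.5381 -0.3909  0.022 ]
tapeA [ 0.5301 -0.2798  0.019 ]
spool [0.4107 0.3142 0.048 ]
wide [0.4226 0.179  0.006 ]
label [ 0.3951 -0.3671  0.025 ]
rest [0.5132 0.3926 0.016 ]
ra [0.5162 0.3564 0.016 ]
rb [0.5101 0.4279 0.016 ]
```

View pics/c.png

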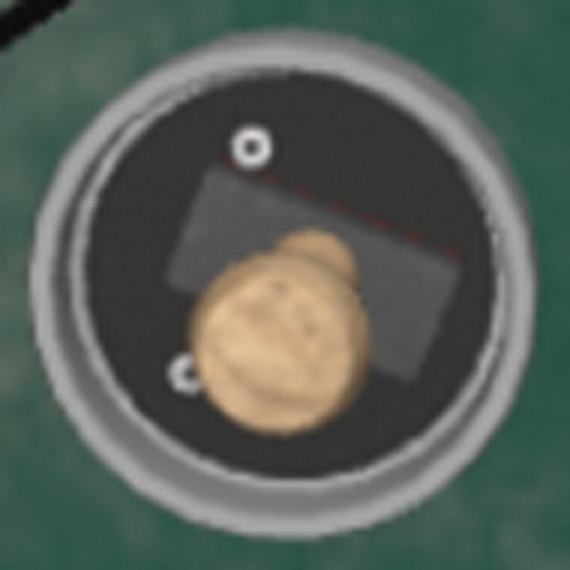

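>>> apply_moves(rows=[[[-0.036, -0.16, 0.2], [0, 0, 0]], [[-0.036, -0.16, 0.45], [0, 0, 0]], [[-0.036, -0.16, 0.65], [0, 0, 0]], [[-0.036, -0.16, 0.785], [0, 0, 0]], [[-0.036, -0.16, 0.785], [0, 0, 0]], [[-0.036, -0.16, 0.785], [0, 0, 0]]])

```text
clock: 2.82
tcp_pos: [0.4215, -0.1499, 0.0612]
orientation: [3.141, -0.001, 0.002]
contact_force: [0.7, -0.2, -0.3]
grip_width: 0.0856
gripper_force: 0.0
```

>>> apply_moves(rows=[[[0, 0, 0], [0, 0, 0]], [[0, 0, 0], [0, 0, 0]], [[0, 0, 0], [0, 0, 0]], [[0, 0, 0], [0, 0, 0]], [[0, 0, 0], [0, 0, 0]], [[0, 0, 0], [0, 0, 0]], [[0, 0, 0], [0, 0, 0]], [[0, 0, 0], [0, 0, 0]]], jaw=-1, newtons=30)

```text
clock: 3.82
tcp_pos: [0.4211, -0.1494, 0.0607]
orientation: [3.141, 0.0, 0.001]
contact_force: [-1.4, 0.0, 6.9]
grip_width: 0.0239
gripper_force: 29.0
```

>>> apply_moves(rows=[[[0, 0, -0.2], [0, 0, 0]], [[0, 0, -0.4], [0, 0, 0]], [[0.02, 0, -0.65], [0, 0, 0]], [[0.04, -0.1, -0.9], [0, 0, 0]], [[0.08, -0.3, -1], [0, 0, 0]], [[0.12, -0.55, -1], [0, 0, -0.036]], [[0.16, -0.8, -1], [0, 0, -0.08]], [[0.16, -1, -1], [0, 0, -0.142]], [[0.16, -1, -1], [0, 0, -0.142]], [[0.16, -1, -1], [0, 0, -0.142]]])

```text
clock: 5.08
tcp_pos: [0.4604, 0.1001, 0.3098]
orientation: [3.064, 0.693, -0.001]
contact_force: [0.5, 0.0, -0.7]
grip_width: 0.0238
gripper_force: 29.6
```

```bash
python3 - <<'E'
from h import *
d=snap('wrist','w2.png');o=telemetry.get_obs();print(o['tcp_pos'],o['orientation'],o['joints'].round(2),o['clock'],o['grip_width'])
m=att(o['orientation']);dl=np.array([.513,.3926,.34])-o['tcp_pos'];print('tool delta/0.25',(m.T@dl/.25).round(3))
E
```

```text
[0.46055075 0.09944129 0.30978197] [ 3.06405798e+00  6.90607857e-01 -1.15809285e-03] [ 0.19  0.13 -0.58  1.93  0.08  1.11 -1.55] 5.125 0.023685141043679272
tool delta/0.25 [ 0.692 -0.969 -0.122]
```

View pics/w2.png

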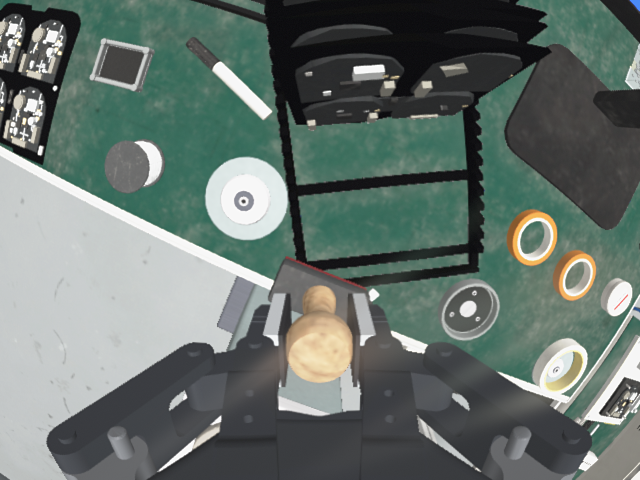

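The stamp is firmly held. The rest is at (122,65), the spool at (128,167) and the wide disc at (246,198).

```bash
python3 - <<'E'
from h import *
d=load('w2.png')
for n,u,v,z in [('rest',122,65,.016),('wide',246,198.5,.006),('hubtop',244,201,.014),('cup',470,309,.018)]:
    print(n,px2w(d,u,v,z,True).round(4))
for c in [(102,40),(153,46),(144,88),(93,80)]: print(px2w(d,*c,.017,True).round(4))
E
```

```text
rest [0.5147 0.384  0.016 ]
wide [0.4249 0.1753 0.006 ]
hubtop [0.4232 0.1755 0.014 ]
cup [ 0.4193 -0.1408  0.018 ]
[0.5358 0.4275 0.017 ]
[0.5483 0.3529 0.017 ]
[0.4983 0.3416 0.017 ]
[0.4853 0.4172 0.017 ]
```

>>> apply_moves(rows=[[[0.1, -0.15, -0.122], [0, 0, 0]], [[0.21, -0.35, -0.122], [0, 0, 0]], [[0.35, -0.55, -0.122], [0, 0, 0]], [[0.52, -0.74, -0.122], [0, 0, 0]], [[0.65, -0.92, -0.122], [0, 0, 0]], [[0.69, -0.97, -0.122], [0, 0, 0]], [[0.69, -0.97, -0.122], [0, 0, 0]], [[0.69, -0.97, -0.122], [0, 0, 0]], [[0.69, -0.97, -0.122], [0, 0, 0]]])

```text
clock: 6.25
tcp_pos: [0.5124, 0.3919, 0.3409]
orientation: [3.063, 0.691, 0.001]
contact_force: [1.0, 1.1, -1.0]
grip_width: 0.0243
gripper_force: 29.6
```

```bash
python3 - <<'E'
from h import *
d=snap('wrist','w3.png');o=telemetry.get_obs();print(o['tcp_pos'],o['orientation'],o['joints'].round(2),o['clock'],o['grip_width'])
E
```

```text
[0.5122056  0.39229663 0.34094545] [3.06356951e+00 6.91337351e-01 1.20731389e-03] [-0.27  0.45 -0.68  1.49  0.28  1.3  -2.1 ] 6.3 0.024172751850986923
```

View pics/w3.png

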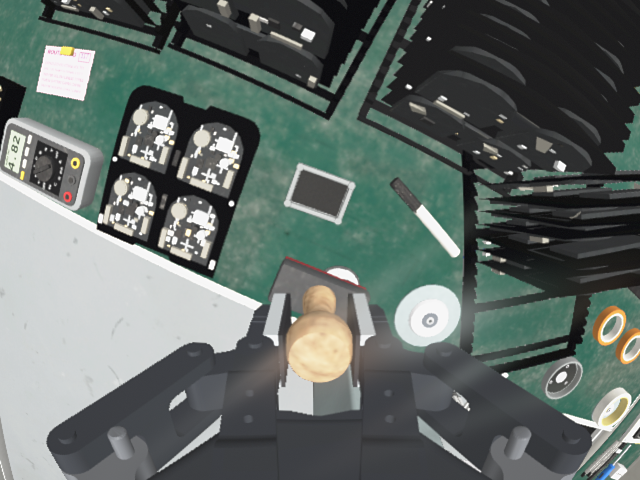

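```bash
python3 - <<'E'
from h import *
d=load('w3.png')
P=np.array([px2w(d,*c,.017,True) for c in [(299,163),(354,180),(345,222),(287,204)]]);c=P.mean(0);print(P.round(4),c.round(4))
l=(P[0]+P[3]-P[1]-P[2])/2;print(np.degrees(np.arctan2(-l[0],l[1])))
print('wide',px2w(d,427,316,.006,True),px2w(d,430,321,.014,True))
Q=[px2w(d,*c,.34-.006-.052+.014,True) for c in [(287,260),(366,290)]];q=Q[0]-Q[1];print('foot ang',np.degrees(np.arctan2(-q[0],q[1])),q)
o=telemetry.get_obs();m=att(o['orientation'])
dl=np.array([c[0],c[1],.062])-o['tcp_pos'];print((m.T@dl/.25).round(3))
E
```

```text
[[0.5387 0.4284 0.017 ]
 [0.5485 0.3605 0.017 ]
 [0.4974 0.3473 0.017 ]
 [0.4875 0.4207 0.017 ]] [0.518  0.3892 0.017 ]
7.928178108988272
wide [0.42433457 0.1782515  0.006     ] [0.42199239 0.17408275 0.014     ]
foot ang 3.064406296419976 [-0.00216774  0.04049205  0.        ]
[0.015 0.02  1.116]
```

>>> apply_moves(rows=[[[0.012, 0.012, 0.25], [0, 0, -0.02]], [[0.012, 0.012, 0.5], [0, 0, -0.02]], [[0.012, 0.012, 0.75], [0, 0, -0.02]], [[0.012, 0.012, 0.9], [0, 0, -0.02]], [[0.012, 0.012, 0.95], [0, 0, -0.02]], [[0.012, 0.012, 0.95], [0, 0, -0.02]], [[0.012, 0.012, 0.95], [0, 0, -0.02]]])

```text
clock: 7.18
tcp_pos: [0.5167, 0.3936, 0.1053]
orientation: [-3.039, -0.79, -0.005]
contact_force: [0.5, 0.4, -0.2]
grip_width: 0.0238
gripper_force: 29.6
```

```bash
python3 - <<'E'
from h import *
d=snap('wrist','w4.png');o=telemetry.get_obs();print(o['tcp_pos'],o['orientation'],o['clock'],o['contact_force'])
E
```

```text
[0.5166203  0.39357666 0.10531782] [-3.03906592 -0.79011149 -0.00516119] 7.225 [ 0.01344382 -0.189845   -0.53738886]
```

View pics/w4.png

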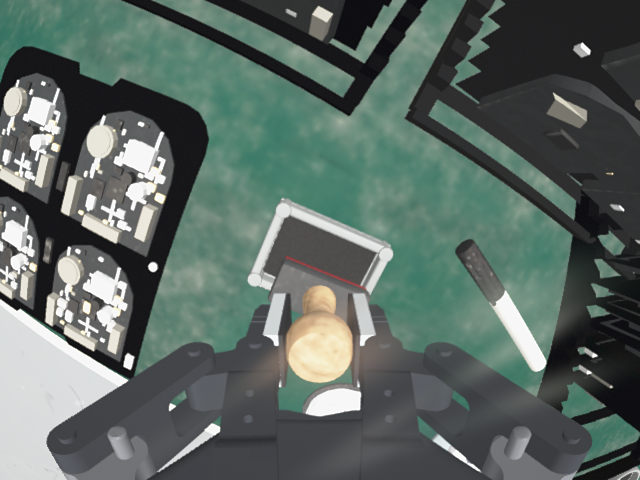

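Foot and tray edges are parallel: tray corners are at (284,207), (388,254) and (255,280), and the foot edge runs from (287,260) to (366,290).

```bash
python3 - <<'E'
from h import *
d=load('w4.png');P=[px2w(d,*c,.0175,True) for c in [(284,209),(387,254),(255,280)]];print(np.round(P,4),(P[1]+P[2])/2, np.linalg.norm(P[1]-P[0]),np.linalg.norm(P[2]-P[0]))
o=telemetry.get_obs();m=att(o['orientation']);z=o['tcp_pos'][2]-.006-.052+.014
F=[px2w(d,*c,z,True) for c in [(287,260),(366,290)]];
print('foot c',(F[0]+F[1])/2-m[:,0]*.0135, np.linalg.norm(F[0]-F[1]))
c=(P[1]+P[2])/2;print((m.T@(c-o['tcp_pos'])/.25).round(3),m.round(3))
E
```

```text
[[0.5359 0.4258 0.0175]
 [0.5416 0.3603 0.0175]
 [0.4888 0.4211 0.0175]] [0.51519663 0.39068812 0.0175    ] 0.06570688241157098 0.04733425815454203
foot c [0.51568692 0.38749814 0.06126979] 0.04031160475330253
[-0.012  0.008  0.351] [[ 0.873  0.487  0.003]
 [ 0.487 -0.873  0.002]
 [ 0.004 -0.001 -1.   ]]
```

>>> apply_moves(rows=[[[-0.012, 0.008, 0.05], [0, 0, 0]], [[-0.012, 0.008, 0.1], [0, 0, 0]], [[-0.012, 0.008, 0.14], [0, 0, 0]], [[-0.012, 0.008, 0.17], [0, 0, 0]], [[-0.012, 0.008, 0.175], [0, 0, 0]], [[-0.012, 0.008, 0.175], [0, 0, 0]]])

```text
clock: 7.98
tcp_pos: [0.5149, 0.3897, 0.0607]
orientation: [3.04, 0.79, 0.003]
contact_force: [-1.6, -4.0, 12.0]
grip_width: 0.0241
gripper_force: 30.6
```

>>> apply_moves(rows=[[[0, 0, 0], [0, 0, 0]], [[0, 0, 0], [0, 0, 0]], [[0, 0, 0], [0, 0, 0]], [[0, 0, 0], [0, 0, 0]], [[0, 0, 0], [0, 0, 0]], [[0, 0, -0.2], [0, 0, 0]], [[0, 0, -0.45], [0, 0, 0]], [[0, 0, -0.7], [0, 0, 0]], [[0, 0, -0.7], [0, 0, 0]], [[0, 0, -0.7], [0, 0, 0]]], jaw=1)

```text
clock: 9.22
tcp_pos: [0.5138, 0.389, 0.2339]
orientation: [3.04, 0.791, -0.0]
contact_force: [-0.3, -0.2, 0.1]
grip_width: 0.086
gripper_force: 0.0
```

```bash
python3 - <<'E'
from h import *
d=snap('wrist','w5.png');o=telemetry.get_obs();print(o['tcp_pos'],o['orientation'],o['joints'].round(2),o['clock'],o['contact_force'])
E
```

```text
[0.51351256 0.38858787 0.23285592] [ 3.03914800e+00  7.90530160e-01 -2.96829796e-03] [-0.27  0.53 -0.66  1.62  0.36  1.11 -2.09] 9.275 [-0.80327334 -0.11353571 -0.49150965]
```

View pics/w5.png

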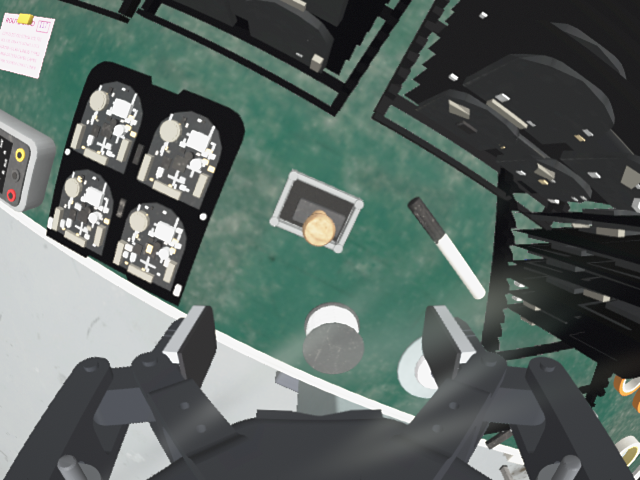

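The stamp stands in the rest, with its knob at (319,229). The spool top is at about (334,346), between the open fingers.

```bash
python3 - <<'E'
from h import *
d=load('w5.png');print(px2w(d,334,347,.048,True),px2w(d,304,347,.048,True),px2w(d,364,347,.048,True),px2w(d,334,374,.048,True),px2w(d,334,320,.048,True))
o=telemetry.get_obs();m=att(o['orientation'])
print(m.T@(np.array([.412,.314,.2])-o['tcp_pos'])/.25)
s=load('side0.png')
im=cv2.imread('pics/side0.png')
# spool top flange segmentation in side picture
p=cv2.cvtColor(im,cv2.COLOR_BGR2HSV)
msk=((p[...,1]<60)&(p[...,2]<120)).astype(np.uint8)[340:410,285:345]
n,l,st,c=cv2.connectedComponentsWithStats(msk)
i=1+np.argmax(st[1:,4]);print(st[i]+np.array([285,340,0,0,0]))
x,y,w,h=st[i][:4];print(px2w(s,285+x+w/2-.5,340+y+w*.0+ (h)/2,.048))
E
```

```text
[0.41466725 0.31544351 0.048     ] [0.40065583 0.34066744 0.048     ] [0.42833895 0.28976533 0.048     ] [0.38617738 0.29881363 0.048     ] [0.44060976 0.33052914 0.048     ]
[-0.4996761   0.06257902  0.13255281]
[297 360  30  37 786]
[0.41003678 0.32100576 0.048     ]
```

>>> apply_moves(rows=[[[-0.2, 0.03, 0.03], [0, 0, 0]], [[-0.4, 0.05, 0.05], [0, 0, 0]], [[-0.497, 0.06, 0.2], [0, 0, 0]], [[-0.497, 0.06, 0.4], [0, 0, 0]], [[-0.497, 0.06, 0.6], [0, 0, 0]], [[-0.497, 0.06, 0.72], [0, 0, 0]], [[-0.497, 0.06, 0.77], [0, 0, 0]], [[-0.497, 0.06, 0.77], [0, 0, 0]]])

```text
clock: 10.28
tcp_pos: [0.412, 0.3154, 0.0409]
orientation: [3.04, 0.791, -0.004]
contact_force: [-0.3, -0.3, 0.7]
grip_width: 0.0856
gripper_force: 0.0
```

>>> apply_moves(rows=[[[0, 0, 0], [0, 0, 0]], [[0, 0, 0], [0, 0, 0]], [[0, 0, 0], [0, 0, 0]], [[0, 0, 0], [0, 0, 0]], [[0, 0, 0], [0, 0, 0]], [[0, 0, 0], [0, 0, 0]], [[0, 0, 0], [0, 0, 0]]], jaw=-1, newtons=60)

```text
clock: 11.15
tcp_pos: [0.4135, 0.3165, 0.0433]
orientation: [-3.04, -0.791, -0.004]
contact_force: [-2.0, -0.1, 5.9]
grip_width: 0.0577
gripper_force: 64.3
```

>>> apply_moves(rows=[[[0, 0, -0.15], [0, 0, 0]], [[0, 0, -0.35], [0, 0, 0]], [[0, 0, -0.58], [0, 0, 0]], [[0, 0, -0.8], [0, 0, 0]], [[-0.05, 0.1, -1], [0, 0, 0]], [[-0.13, 0.3, -1], [0, 0, 0]], [[-0.23, 0.55, -1], [0, 0, 0.05]], [[-0.33, 0.81, -1], [0, 0, 0.1]], [[-0.33, 0.81, -1], [0, 0, 0.162]], [[-0.33, 0.81, -1], [0, 0, 0.162]]])

```text
clock: 12.4
tcp_pos: [0.439, 0.0975, 0.2919]
orientation: [3.141, -0.002, 0.0]
contact_force: [-0.3, 0.6, -4.0]
grip_width: 0.0573
gripper_force: 67.2
```

```bash
python3 - <<'E'
from h import *
o=telemetry.get_obs();m=att(o['orientation']);print(o['tcp_pos'],o['orientation'],o['grip_width'],o['clock'])
print(m.T@(np.array([.417,-.143,.30])-o['tcp_pos'])/.25)
E
```

```text
[0.43902293 0.09746209 0.29189183] [ 3.14086060e+00 -2.24541286e-03  2.08268916e-04] 0.057305626870068585 12.4
[-0.08671211  0.9619968  -0.03174086]
```

>>> apply_moves(rows=[[[0, 0.2, -0.03], [0, 0, 0]], [[0, 0.42, -0.03], [0, 0, 0]], [[0, 0.65, -0.03], [0, 0, 0]], [[-0.03, 0.85, -0.03], [0, 0, 0]], [[-0.087, 0.962, 0], [0, 0, 0]], [[-0.087, 0.962, 0.2], [0, 0, 0]], [[-0.087, 0.962, 0.4], [0, 0, 0]], [[-0.087, 0.962, 0.6], [0, 0, 0]], [[-0.087, 0.962, 0.7], [0, 0, 0]], [[-0.087, 0.962, 0.7], [0, 0, 0]]])

```text
clock: 13.65
tcp_pos: [0.4169, -0.1398, 0.1155]
orientation: [-3.139, -0.009, 0.006]
contact_force: [-0.2, -0.2, -2.9]
grip_width: 0.0576
gripper_force: 67.1
```

```bash
python3 - <<'E'
from h import *
d=snap('wrist','w6.png');o=telemetry.get_obs();m=att(o['orientation']);print(o['tcp_pos'],o['orientation'],o['grip_width'],o['clock'])
s=snap('side','s6.png')
im=cv2.imread('pics/w6.png')[150:400,190:450]
jm=cv2.imread('pics/s6.png')[150:250,310:410]
out=np.hstack([cv2.resize(im,(520,500)),cv2.resize(jm,(280,280))[:, :].repeat(1,0) if 0 else cv2.copyMakeBorder(cv2.resize(jm,(280,280)),0,220,0,0,cv2.BORDER_CONSTANT)])
cv2.imwrite('pics/d.png',out)
E
```

```text
[ 0.41804939 -0.14039998  0.11681502] [-3.14048440e+00 -7.43080953e-03  1.21676187e-03] 0.05765752943856224 13.7
```

View pics/d.png

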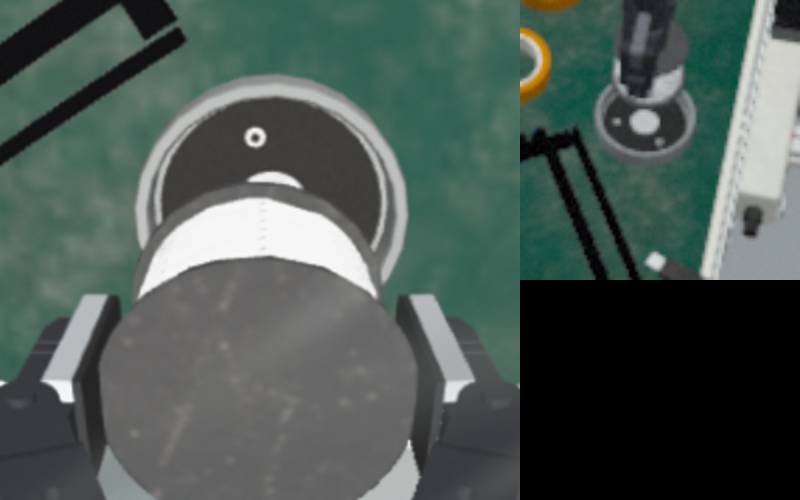

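The rim's outer edge runs from u=257.5 to 394 with its top at v=187.5. The spool hangs above it, slightly left of the cup's centre.

```bash
python3 - <<'E'
from h import *
from scipy.optimize import least_squares
d=load('w6.png');t=np.linspace(0,2*np.pi,181)
def f(p,r=.043,z=.018):
    q=np.array([w2px(d,(p[0]+r*np.cos(a),p[1]+r*np.sin(a),z),True) for a in t]);return [q[:,0].min()-257.5,q[:,0].max()-394,q[:,1].min()-187.5]
s=least_squares(f,[.417,-.143],diff_step=1e-4);print(s.x,s.fun)
o=telemetry.get_obs();m=att(o['orientation'])
print(m.T@(np.array([*s.x,.049])-o['tcp_pos'])/.25,o['tcp_pos'])
sd=np.load('pics/s6.png.npy',allow_pickle=True).item()
print(px2w(sd,310+(595+697)/2/2.8-520/2.8,150+118/2.8,.018))
E
```

```text
[ 0.41704546 -0.14489045] [-1.21214724  1.22724043  0.13478926]
[-0.00749007  0.0161941   0.27463605] [ 0.41880873 -0.14085563  0.11766271]
[ 0.41396865 -0.1398562   0.018     ]
```

>>> apply_moves(rows=[[[-0.008, 0.014, 0.06], [0, 0, 0]], [[-0.008, 0.014, 0.12], [0, 0, 0]], [[-0.008, 0.014, 0.18], [0, 0, 0]], [[-0.008, 0.014, 0.23], [0, 0, 0]], [[-0.008, 0.014, 0.265], [0, 0, 0]], [[-0.008, 0.014, 0.28], [0, 0, 0]], [[-0.008, 0.014, 0.28], [0, 0, 0]]])

```text
clock: 14.62
tcp_pos: [0.4153, -0.145, 0.0482]
orientation: [3.141, 0.001, -0.002]
contact_force: [-8.8, 3.4, 26.9]
grip_width: 0.0574
gripper_force: 70.8
```

>>> apply_moves(rows=[[[0, 0, -0.005], [0, 0, 0]], [[0, 0, -0.005], [0, 0, 0]], [[0, 0, -0.005], [0, 0, 0]], [[0, 0, -0.005], [0, 0, 0]], [[0, 0, -0.005], [0, 0, 0]], [[0, 0, -0.2], [0, 0, 0]], [[0.05, 0, -0.45], [0, 0, 0]], [[0.1, 0.1, -0.7], [0, 0, 0]], [[0.1, 0.3, -0.7], [0, 0, 0]], [[0.1, 0.3, -0.7], [0, 0, 0]]], jaw=1)

```text
clock: 15.88
tcp_pos: [0.4406, -0.2246, 0.2228]
orientation: [3.139, -0.01, 0.003]
contact_force: [-0.1, 0.3, -0.5]
grip_width: 0.0851
gripper_force: 0.0
```

```bash
python3 - <<'E'
from h import *
d=snap('wrist','w7.png');o=telemetry.get_obs();m=att(o['orientation']);print(o['tcp_pos'],o['orientation'],o['clock'])
E
```

```text
[ 0.44024483 -0.22202322  0.22189117] [ 3.14110034e+00 -5.98364547e-03  2.72197801e-04] 15.925
```

View pics/w7.png

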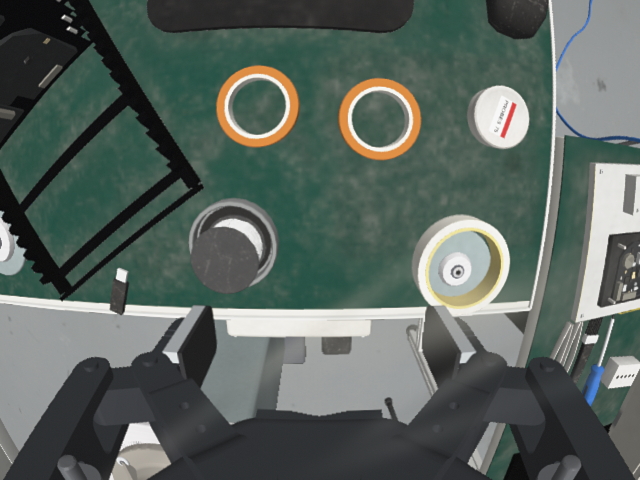

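The spool sits in the cup, its top at (226,259) and the rim at (233,243). The label roll is at (461,262), tape A at (380,119) and the narrow hub top at (457,271).

```bash
cat > fit.py <<'E'
from h import *
from scipy.optimize import least_squares
def fit(d,ext,r,z,g,fish=True):  # ext: dict of umin,umax,vmin,vmax
    t=np.linspace(0,2*np.pi,181)
    def f(p):
        q=np.array([w2px(d,(p[0]+r*np.cos(a),p[1]+r*np.sin(a),z),fish) for a in t])
        v=dict(l=q[:,0].min(),r=q[:,0].max(),t=q[:,1].min(),b=q[:,1].max());return [v[k]-ext[k] for k in ext]
    s=least_squares(f,g,diff_step=1e-4);return s.x.round(4),s.fun.round(1)
E
python3 - <<'E'
from fit import *
d=load('w7.png')
print('label',fit(d,dict(l=412,r=510,t=214.5),.048,.0315,[.4,-.36]))
print('label lower',fit(d,dict(l=412,r=510,t=214.5),.048,.025,[.4,-.36]))
print('tape',fit(d,dict(l=340,r=421,t=78.5,b=160),.036,.019,[.53,-.28]))
print('spool',fit(d,dict(l=190,r=262,t=226,b=294),.03,.053,[.416,-.145]))
print('cup',fit(d,dict(l=189,r=278,t=198,b=289),.043,.018,[.416,-.145]))
print('nhub',px2w(d,457.5,271.5,.014,True))
o=telemetry.get_obs();print(o['tcp_pos'])
E
```

```text
label (array([ 0.4   , -0.3606]), array([ 2.2, -2.7, -0.2]))
label lower (array([ 0.3987, -0.3631]), array([ 3. , -3.7, -0.2]))
tape (array([ 0.5291, -0.2804]), array([-0.5,  0.5, -0.2,  0.2]))
spool (array([ 0.4135, -0.1475]), array([ 1.7, -1.5,  0.3, -0.4]))
cup (array([ 0.4168, -0.1461]), array([-0.4,  0.4,  1.1, -1.2]))
nhub [ 0.38628477 -0.36326107  0.014     ]
[ 0.44024483 -0.22202322  0.22189117]
```

>>> apply_moves(rows=[[[-0.05, 0.15, 0], [0, 0, 0]], [[-0.12, 0.3, 0.1], [0, 0, 0]], [[-0.165, 0.38, 0.25], [0, 0, 0]], [[-0.165, 0.38, 0.42], [0, 0, 0]], [[-0.165, 0.38, 0.42], [0, 0, 0]], [[-0.165, 0.38, 0.42], [0, 0, 0]]], jaw=0, newtons=50)

```text
clock: 16.68
tcp_pos: [0.4004, -0.3145, 0.1177]
orientation: [-3.141, -0.003, -0.001]
contact_force: [0.8, -0.1, -0.1]
grip_width: 0.0429
gripper_force: 0.0
```

```bash
python3 - <<'E'
from h import *
d=snap('wrist','w8.png');o=telemetry.get_obs();m=att(o['orientation']);print(o['tcp_pos'],o['grip_width'],o['clock'])
print(m.T@(np.array([.399,-.317,.042])-o['tcp_pos'])/.25)
E
```

```text
[ 0.4007594  -0.31496848  0.11824104] 0.04221558750883161 16.725
[-0.00763246  0.00785094  0.30495705]
```

View pics/w8.png

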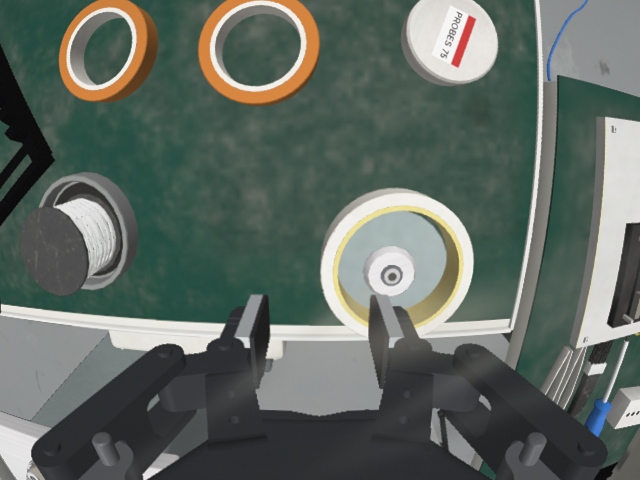

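The label's top ring spans u 321–473 with its top at v=190. The hub top is at (391,276).

```bash
python3 - <<'E'
from fit import *
d=load('w8.png')
for z in(.031,.037): print('label',fit(d,dict(l=321,r=473,t=189.5),.048,z,[.4,-.36]))
print('tape',fit(d,dict(l=199,r=321,b=104.5),.036,.019,[.53,-.28]))
print('nhub',px2w(d,390,273,.014,True))
E
```

```text
label (array([ 0.3969, -0.3641]), array([-1. ,  1.1,  0.1]))
label (array([ 0.3976, -0.3629]), array([-2.8,  3.4,  0.4]))
tape (array([ 0.529 , -0.2804]), array([ 0., -0.,  0.]))
nhub [ 0.38797092 -0.36150715  0.014     ]
```

>>> apply_moves(rows=[[[-0.015, 0.022, 0.08], [0, 0, 0]], [[-0.015, 0.022, 0.16], [0, 0, 0]], [[-0.015, 0.022, 0.24], [0, 0, 0]], [[-0.015, 0.022, 0.29], [0, 0, 0]], [[-0.015, 0.022, 0.305], [0, 0, 0]], [[-0.015, 0.022, 0.305], [0, 0, 0]], [[-0.015, 0.022, 0.305], [0, 0, 0]]])

```text
clock: 17.6
tcp_pos: [0.3961, -0.321, 0.0412]
orientation: [3.141, 0.0, 0.002]
contact_force: [0.7, -0.5, 0.7]
grip_width: 0.0427
gripper_force: 0.0
```

>>> apply_moves(rows=[[[0, 0, 0], [0, 0, 0]], [[0, 0, 0], [0, 0, 0]], [[0, 0, 0], [0, 0, 0]], [[0, 0, 0], [0, 0, 0]], [[0, 0, 0], [0, 0, 0]], [[0, 0, 0], [0, 0, 0]]], jaw=-1)

```text
clock: 18.35
tcp_pos: [0.3959, -0.3209, 0.0408]
orientation: [3.141, 0.0, 0.0]
contact_force: [0.2, 0.7, 5.4]
grip_width: 0.0081
gripper_force: 51.1
```

>>> apply_moves(rows=[[[0, 0, -0.1], [0, 0, 0]], [[0, 0, -0.3], [0, 0, 0]], [[0, 0, -0.5], [0, 0, 0]], [[0, 0, -0.75], [0, 0, 0]], [[0.03, -0.1, -0.98], [0, 0, 0]], [[0.06, -0.3, -1], [0, 0, 0]], [[0.1, -0.53, -1], [0, 0, 0]], [[0.14, -0.76, -1], [0, 0, 0]], [[0.18, -1, -1], [0, 0, 0]], [[0.18, -1, -1], [0, 0, 0]]])

```text
clock: 19.6
tcp_pos: [0.4411, -0.0659, 0.2907]
orientation: [-3.14, -0.014, -0.001]
contact_force: [0.0, -0.9, -0.1]
grip_width: 0.0081
gripper_force: 50.4
```

>>> apply_moves(rows=[[[0, -0.2, 0], [0, 0, 0]], [[0, -0.43, 0], [0, 0, 0]], [[0, -0.67, 0], [0, 0, 0]], [[0, -0.9, 0], [0, 0, 0]], [[-0.02, -1, 0], [0, 0, 0]], [[-0.05, -1, 0], [0, 0, 0]], [[-0.05, -1, 0], [0, 0, 0]]])

```text
clock: 20.48
tcp_pos: [0.4279, 0.1775, 0.2901]
orientation: [3.14, -0.002, -0.001]
contact_force: [-0.2, -1.0, -0.2]
grip_width: 0.0081
gripper_force: 50.4
```

```bash
python3 - <<'E'
from fit import *
d=snap('wrist','w9.png');o=telemetry.get_obs();m=att(o['orientation']);print(o['tcp_pos'],o['orientation'],o['joints'].round(2),o['grip_width'],o['clock'])
print(m.T@(np.array([.423,.221,.13])-o['tcp_pos'])/.25)
for p in [(.424,.177,.014),(.3965+.03,o['tcp_pos'][1]-.044,o['tcp_pos'][2]-.01)]: print(w2px(d,p,True))
im=d['frame'];hsv=cv2.cvtColor(im,cv2.COLOR_RGB2HSV);cv2.imwrite('pics/w9.png',im[:,:,::-1])
E
```

```text
[0.42834858 0.17728413 0.29024006] [ 3.14029069e+00 -3.62751449e-03 -4.09059253e-04] [ 0.15  0.15 -0.74  1.96  0.12  1.07 -2.21] 0.008103340534177564 20.525
[-0.02163228 -0.17564678  0.64073804]
(np.float64(317.7858738233761), np.float64(206.786430367414))
(np.float64(425.6099902842254), np.float64(331.1097159255818))
```

```bash
python3 - <<'E'
from fit import *
d=load('w9.png');im=cv2.imread('pics/w9.png');h=cv2.cvtColor(im,cv2.COLOR_BGR2HSV)
print(h[207,250:390:8].tolist());print(h[150:270:8,318].tolist())
m=((h[...,1]<70)&(h[...,2]>95)).astype(np.uint8)
n,l,st,c=cv2.connectedComponentsWithStats(m)
i=l[207,300];print(i,st[i],c[i])
x,y,w,hh=st[i][:4]
print(fit(d,dict(l=x,r=x+w,t=y,b=y+hh),.05,.006,[.424,.177]))
E
```

```text
[[81, 121, 82], [80, 101, 86], [81, 118, 82], [83, 36, 122], [86, 20, 180], [88, 19, 179], [0, 2, 238], [0, 2, 241], [150, 1, 172], [15, 2, 215], [170, 4, 209], [165, 2, 239], [87, 14, 180], [86, 20, 190], [85, 19, 178], [80, 88, 84], [0, 0, 20], [25, 15, 184]]
[[80, 101, 83], [81, 108, 83], [85, 18, 186], [88, 17, 181], [0, 2, 231], [0, 2, 240], [113, 19, 108], [0, 5, 102], [116, 19, 108], [165, 2, 237], [0, 2, 234], [85, 18, 180], [85, 19, 178], [79, 86, 86], [73, 46, 100]]
138 [    0   160   640   320 72056] [288.04328578 324.70521539]
(array([0.3134, 0.1751]), array([ 277.8, -278.6,   97.5, -146.9]))
```

```bash
python3 - <<'E'
from fit import *
d=load('w9.png');im=cv2.imread('pics/w9.png');h=cv2.cvtColor(im,cv2.COLOR_BGR2HSV)
m=(h[...,1]<60)&(h[...,2]>130)
pts=[]
for a in np.linspace(0,2*np.pi,48,endpoint=False):
    for r in range(30,90):
        u,v=318+r*np.cos(a),207+r*np.sin(a)
        if not m[int(round(v)),int(round(u))]: break
    if r<60: pts.append((u,v,r))
w=np.array([px2w(d,u,v,.006,True)[:2] for u,v,r in pts])
s=least_squares(lambda p:np.hypot(*(w-p).T)-.05,[.424,.177],loss='soft_l1',f_scale=.001);print(len(pts),s.x,np.abs(s.fun).mean())
# label roll rim in grip: bright extents right of fingers for sag check
o=telemetry.get_obs();mm=att(o['orientation']);print(mm.T@(np.array([s.x[0]-.001,s.x[1]+.044,.12])-o['tcp_pos'])/.25,o['tcp_pos'])
E
```

```text
39 [0.42410717 0.17595405] 0.0004777391442522229
[-0.02118355 -0.17151598  0.68074333] [0.42834858 0.17728413 0.29024006]
```

>>> apply_moves(rows=[[[-0.01, -0.1, 0.1], [0, 0, 0]], [[-0.021, -0.17, 0.25], [0, 0, 0]], [[-0.021, -0.172, 0.45], [0, 0, 0]], [[-0.021, -0.172, 0.65], [0, 0, 0]], [[-0.021, -0.172, 0.8], [0, 0, 0]], [[-0.021, -0.172, 0.8], [0, 0, 0]], [[-0.021, -0.172, 0.8], [0, 0, 0]]])

```text
clock: 21.4
tcp_pos: [0.424, 0.222, 0.0917]
orientation: [-3.141, 0.002, -0.002]
contact_force: [0.4, -0.7, -0.8]
grip_width: 0.0082
gripper_force: 50.4
```

```bash
python3 - <<'E'
from h import *
s=snap('side','s9.png');d=snap('wrist','w10.png');o=telemetry.get_obs();m=att(o['orientation']);print(o['tcp_pos'],o['grip_width'],o['clock'],o['contact_force'])
print(m.T@(np.array([.4231,.220,.042])-o['tcp_pos'])/.25)
a=cv2.resize(cv2.imread('pics/w10.png')[150:420,200:540],(476,378))
b=cv2.resize(cv2.imread('pics/s9.png')[250:370,260:380],(320,320))
out=np.zeros((380,800,3),np.uint8);out[:378,:476]=a;out[:320,480:]=b;cv2.imwrite('pics/e.png',out)
E
```

```text
[0.42432273 0.22249806 0.0922915 ] 0.008104105076992777 21.5 [ 0.55321818  0.01271928 -0.06502705]
[-0.00550274  0.01023018  0.20113825]
```

View pics/e.png

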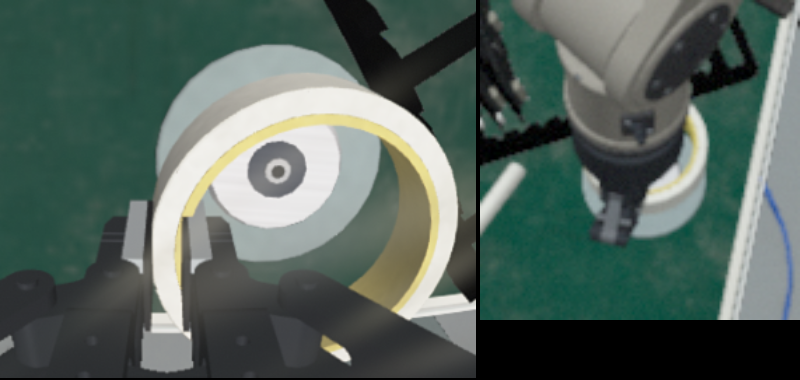

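The roll is held level above the wide hub. In the crop its top ring spans u 152–458 with its top at v=87.

```bash
python3 - <<'E'
from fit import *
d=load('w10.png')
print(fit(d,dict(l=200+152/1.4,r=200+458/1.4,t=150+87/1.4),.048,.0824,[.424,.178]))
print(px2w(d,200+277/1.4,150+171/1.4,.014,True))
E
```

```text
(array([0.424 , 0.1783]), array([-1.4,  1.9,  0.3]))
[0.42243482 0.17620706 0.014     ]
```

>>> apply_moves(rows=[[[-0.003, 0.01, 0.06], [0, 0, 0]], [[-0.003, 0.01, 0.11], [0, 0, 0]], [[-0.003, 0.01, 0.15], [0, 0, 0]], [[-0.003, 0.01, 0.18], [0, 0, 0]], [[-0.003, 0.01, 0.197], [0, 0, 0]], [[-0.003, 0.01, 0.2], [0, 0, 0]], [[-0.003, 0.01, 0.2], [0, 0, 0]]])

```text
clock: 22.38
tcp_pos: [0.4216, 0.22, 0.0411]
orientation: [3.141, 0.001, -0.0]
contact_force: [-4.5, -1.0, 10.3]
grip_width: 0.0079
gripper_force: 52.2
```

>>> apply_moves(rows=[[[0, 0, -0.004], [0, 0, 0]], [[0, 0, -0.004], [0, 0, 0]], [[0, 0, -0.004], [0, 0, 0]], [[0, 0, -0.004], [0, 0, 0]], [[0, 0, -0.1], [0, 0, 0]], [[0, 0, -0.25], [0, 0, 0]], [[0, 0, -0.5], [0, 0, 0]], [[0.04, 0, -0.75], [0, 0, 0]], [[0.08, 0.1, -0.95], [0, 0, 0]], [[0.08, 0.3, -1], [0, 0, 0]]], jaw=0)

```text
clock: 23.62
tcp_pos: [0.4441, 0.1464, 0.2943]
orientation: [-3.139, -0.005, -0.01]
contact_force: [0.4, -1.2, -0.7]
grip_width: 0.0427
gripper_force: 0.0
```

```bash
python3 - <<'E'
from fit import *
d=snap('wrist','w11.png');o=telemetry.get_obs();mm=att(o['orientation']);print(o['tcp_pos'],o['orientation'],o['clock'])
im=cv2.imread('pics/w11.png');h=cv2.cvtColor(im,cv2.COLOR_BGR2HSV)
c0=w2px(d,(.424,.176,.031),True);print(c0)
m=(h[...,1]<60)&(h[...,2]>130)
w=[]
for a in np.linspace(0,2*np.pi,60,endpoint=False):
    # outermost bright -> background transition from outside
    for r in range(95,30,-1):
        u,v=c0[0]+r*np.cos(a),c0[1]+r*np.sin(a)
        if 0<=u<639 and 0<=v<479 and m[int(round(v)),int(round(u))]: break
    w.append((round(np.degrees(a)),r))
print(w)
E
```

```text
[0.44399054 0.13776213 0.29327906] [ 3.13832092 -0.00895181  0.00623467] 23.675
(np.float64(290.39863078207117), np.float64(225.9571504966246))
[(0, 46), (6, 46), (12, 46), (18, 46), (24, 46), (30, 47), (36, 46), (42, 95), (48, 95), (54, 95), (60, 95), (66, 77), (72, 74), (78, 91), (84, 95), (90, 95), (96, 95), (102, 95), (108, 74), (114, 95), (120, 91), (126, 95), (132, 95), (138, 95), (144, 45), (150, 44), (156, 44), (162, 44), (168, 44), (174, 45), (180, 44), (186, 44), (192, 44), (198, 44), (204, 44), (210, 44), (216, 45), (222, 45), (228, 46), (234, 47), (240, 47), (246, 48), (252, 48), (258, 95), (264, 48), (270, 49), (276, 49), (282, 49), (288, 49), (294, 49), (300, 50), (306, 49), (312, 49), (318, 48), (324, 48), (330, 48), (336, 47), (342, 46), (348, 46), (354, 46)]
```

>>> apply_moves(rows=[[[0.02, 0.2, 0], [0, 0, 0]], [[0.02, 0.42, 0], [0, 0, 0]], [[0.02, 0.65, 0], [0, 0, 0]], [[0.02, 0.88, 0], [0, 0, 0]], [[0.02, 1, 0], [0, 0, 0]], [[0.02, 1, 0], [0, 0, 0]], [[0.02, 1, 0], [0, 0, 0]]])

```text
clock: 24.55
tcp_pos: [0.4471, -0.1043, 0.2903]
orientation: [-3.141, -0.002, 0.001]
contact_force: [0.3, 1.0, 0.5]
grip_width: 0.0428
gripper_force: 0.0
```

>>> apply_moves(rows=[[[0.05, 0.15, 0], [0, 0, -0.05]], [[0.1, 0.3, 0], [0, 0, -0.11]], [[0.15, 0.45, 0.1], [0, 0, -0.165]], [[0.2, 0.55, 0.25], [0, 0, -0.22]], [[0.2, 0.6, 0.4], [0, 0, -0.28]], [[0.2, 0.6, 0.5], [0, 0, -0.335]], [[0.2, 0.6, 0.5], [0, 0, -0.344]], [[0.2, 0.6, 0.5], [0, 0, -0.344]], [[0.2, 0.6, 0.5], [0, 0, -0.344]]])

```text
clock: 25.68
tcp_pos: [0.4983, -0.255, 0.1671]
orientation: [2.693, 1.614, 0.002]
contact_force: [0.1, -0.3, 0.4]
grip_width: 0.0428
gripper_force: 0.0
```

```bash
cat > ring.py <<'E'
from fit import *
def amber(f,g,z,r=.036):
    d=load(f);h=cv2.cvtColor(cv2.imread('pics/'+f),cv2.COLOR_BGR2HSV)
    m=((h[...,0]>5)&(h[...,0]<22)&(h[...,1]>150)&(h[...,2]>110)).astype(np.uint8)
    n,l,st,c=cv2.connectedComponentsWithStats(m);u,v=w2px(d,(*g,z),True)
    i=min([k for k in range(1,n) if st[k,4]>300],key=lambda k:np.hypot(c[k][0]-u,c[k][1]-v))
    x,y,w,hh=st[i][:4];print((round(u),round(v)),st[i],fit(d,dict(l=x,r=x+w,t=y,b=y+hh),r,z,g))
E
python3 - <<'E'
from ring import *
d=snap('wrist','w12.png');o=telemetry.get_obs();mm=att(o['orientation']);print(o['tcp_pos'],o['orientation'],o['joints'].round(2),o['grip_width'],o['clock'])
amber('w12.png',[.529,-.2804],.019)
c=np.array([.529,-.2804,0]);t=c-mm[:,1]*.0315;t[2]=.0345
print(mm.round(3)[:,:2],t,mm.T@(t-o['tcp_pos'])/.25)
E
```

```text
[ 0.49808982 -0.2550899   0.16696981] [2.69272922e+00 1.61405669e+00 1.75607091e-03] [ 0.81  0.45 -0.57  1.89  0.31  0.89 -0.4 ] 0.042705288085052674 25.725
(369, 244) [ 322  193   93   94 2226] (array([ 0.5301, -0.2786]), array([-0.6,  0.6,  1.3, -1.4]))
[[ 0.471  0.882]
 [ 0.882 -0.471]
 [-0.     0.002]] [ 0.50121877 -0.26555252  0.0345    ] [-0.03092776  0.0294733   0.52995746]
```

>>> apply_moves(rows=[[[-0.027, 0.031, 0.15], [0, 0, 0]], [[-0.027, 0.031, 0.3], [0, 0, 0]], [[-0.027, 0.031, 0.42], [0, 0, 0]], [[-0.027, 0.031, 0.5], [0, 0, 0]], [[-0.027, 0.031, 0.53], [0, 0, 0]], [[-0.027, 0.031, 0.53], [0, 0, 0]], [[-0.027, 0.031, 0.53], [0, 0, 0]]], newtons=40)

```text
clock: 26.6
tcp_pos: [0.5017, -0.2652, 0.0341]
orientation: [2.693, 1.615, 0.002]
contact_force: [-0.3, -0.5, -0.6]
grip_width: 0.0429
gripper_force: 0.0
```

>>> apply_moves(rows=[[[0, 0, 0], [0, 0, 0]], [[0, 0, 0], [0, 0, 0]], [[0, 0, 0], [0, 0, 0]], [[0, 0, 0], [0, 0, 0]], [[0, 0, 0], [0, 0, 0]], [[0, 0, 0], [0, 0, 0]]], jaw=-1)

```text
clock: 27.35
tcp_pos: [0.5011, -0.265, 0.0336]
orientation: [2.693, 1.616, 0.0]
contact_force: [-1.7, 0.5, 6.4]
grip_width: 0.0094
gripper_force: 38.0
```

>>> apply_moves(rows=[[[0, 0, -0.1], [0, 0, 0]], [[0, 0, -0.25], [0, 0, 0]], [[0, 0, -0.45], [0, 0, 0]], [[-0.1, -0.05, -0.6], [0, 0, 0]], [[-0.25, -0.15, -0.6], [0, 0, 0]], [[-0.4, -0.26, -0.6], [0, 0, 0]], [[-0.56, -0.342, -0.6], [0, 0, 0]], [[-0.56, -0.342, -0.6], [0, 0, 0]], [[-0.56, -0.342, -0.6], [0, 0, 0]]])

```text
clock: 28.48
tcp_pos: [0.3599, -0.3479, 0.1831]
orientation: [2.694, 1.616, 0.001]
contact_force: [-0.4, 0.7, -0.3]
grip_width: 0.0093
gripper_force: 37.8
```

```bash
python3 - <<'E'
from ring import *
d=snap('wrist','w13.png');o=telemetry.get_obs();mm=att(o['orientation']);p=o['tcp_pos'];print(p,o['orientation'],o['grip_width'],o['clock'])
amber('w13.png',(p+mm[:,1]*.0313)[:2],p[2]-.0336+.019)
h=cv2.cvtColor(cv2.imread('pics/w13.png'),cv2.COLOR_BGR2HSV)
c=w2px(d,(.3872,-.363,.006),True);print('hub px',c)
m=(h[...,1]<60)&(h[...,2]>130)
pts=[];
for a in np.linspace(0,2*np.pi,60,endpoint=False):
    for r in range(110,25,-1):
        u,v=c[0]+r*np.cos(a),c[1]+r*np.sin(a)
        if 0<=u<639 and 0<=v<479 and m[int(round(v)),int(round(u))]: break
    w=px2w(d,u,v,.006,True);pts.append((round(np.degrees(a)),r,round(float(np.hypot(w[0]-.3872,w[1]+.363)),4)))
print(pts)
E
```

```text
[ 0.36047619 -0.34749994  0.18314467] [2.69268841e+00 1.61790057e+00 1.23101470e-03] 0.009196311183130633 28.525
(394, 320) [ 307  229  166  105 4622] (array([ 0.393 , -0.3519]), array([ -2.9,   5.4, -22.9,  34.8]))
hub px (np.float64(355.50799059303375), np.float64(225.24897536172725))
[(0, 48, 0.0404), (6, 26, 0.0218), (12, 26, 0.0219), (18, 26, 0.022), (24, 26, 0.0221), (30, 99, 0.0904), (36, 110, 0.1026), (42, 61, 0.0542), (48, 55, 0.0488), (54, 110, 0.1046), (60, 110, 0.105), (66, 110, 0.1052), (72, 110, 0.1052), (78, 110, 0.105), (84, 51, 0.0452), (90, 54, 0.0479), (96, 110, 0.1035), (102, 71, 0.0634), (108, 106, 0.0976), (114, 26, 0.0221), (120, 26, 0.022), (126, 83, 0.0726), (132, 105, 0.0927), (138, 110, 0.0965), (144, 110, 0.0954), (150, 110, 0.0945), (156, 110, 0.0936), (162, 110, 0.0927), (168, 110, 0.092), (174, 110, 0.0914), (180, 110, 0.0909), (186, 110, 0.0904), (192, 110, 0.09), (198, 110, 0.0897), (204, 110, 0.0895), (210, 110, 0.0893), (216, 50, 0.0411), (222, 51, 0.042), (228, 50, 0.0412), (234, 51, 0.042), (240, 51, 0.0421), (246, 51, 0.0421), (252, 51, 0.0421), (258, 50, 0.0413), (264, 51, 0.042), (270, 50, 0.0412), (276, 51, 0.042), (282, 50, 0.0411), (288, 51, 0.0419), (294, 51, 0.0418), (300, 50, 0.041), (306, 50, 0.041), (312, 50, 0.041), (318, 50, 0.041), (324, 50, 0.0411), (330, 49, 0.0404), (336, 49, 0.0405), (342, 49, 0.0406), (348, 49, 0.0408), (354, 49, 0.041)]
```

>>> apply_moves(rows=[[[-0.003, -0.002, 0.15], [0, 0, 0]], [[-0.003, -0.002, 0.3], [0, 0, 0]], [[-0.003, -0.002, 0.42], [0, 0, 0]], [[-0.003, -0.002, 0.5], [0, 0, 0]], [[-0.003, -0.002, 0.54], [0, 0, 0]], [[-0.003, -0.002, 0.565], [0, 0, 0]], [[-0.003, -0.002, 0.575], [0, 0, 0]], [[-0.003, -0.002, 0.575], [0, 0, 0]]])

```text
clock: 29.52
tcp_pos: [0.3592, -0.3487, 0.0398]
orientation: [2.693, 1.616, 0.001]
contact_force: [-0.3, 0.4, -0.8]
grip_width: 0.0093
gripper_force: 37.8
```

Barely in contact yet, so I'll ease down 1 mm more and release.

>>> apply_moves(rows=[[[0, 0, 0.004], [0, 0, 0]], [[0, 0, 0.004], [0, 0, 0]]])

```text
clock: 29.78
tcp_pos: [0.3592, -0.3489, 0.0395]
orientation: [2.693, 1.615, -0.0]
contact_force: [-2.0, 2.0, 10.1]
grip_width: 0.0091
gripper_force: 39.0
```

>>> apply_moves(rows=[[[0, 0, 0], [0, 0, 0]], [[0, 0, 0], [0, 0, 0]], [[0, 0, 0], [0, 0, 0]], [[0, 0, 0], [0, 0, 0]], [[0, 0, -0.1], [0, 0, 0]], [[0, 0, -0.25], [0, 0, 0]], [[0, 0, -0.5], [0, 0, 0]], [[0, 0, -0.75], [0, 0, 0]], [[0, 0, -0.9], [0, 0, 0]], [[0, 0, -0.9], [0, 0, 0]]], jaw=0)

```text
clock: 31.02
tcp_pos: [0.3602, -0.3496, 0.2664]
orientation: [2.689, 1.613, 0.002]
contact_force: [1.0, -0.3, -0.8]
grip_width: 0.0424
gripper_force: 0.0
```

```bash
python3 - <<'E'
from ring import *
d=snap('wrist','w14.png');s=snap('side','s14.png');o=telemetry.get_obs();print(o['tcp_pos'],o['clock'],o['contact_force'])
amber('w14.png',[.3872,-.363],.025)
im=cv2.imread('pics/s14.png');h=cv2.cvtColor(im,cv2.COLOR_BGR2HSV)
# tape in side view
m=((h[...,0]>5)&(h[...,0]<22)&(h[...,1]>150)&(h[...,2]>110)).astype(np.uint8)
n,l,st,c=cv2.connectedComponentsWithStats(m);print([(st[k],c[k].round(1)) for k in range(1,n) if st[k,4]>60])
def top(cx,cy,r,z):
    q=np.array([w2px(s,(cx+r*np.cos(a),cy+r*np.sin(a),z)) for a in np.linspace(0,6.28,90)]);return q.min(0).round(1),q.max(0).round(1)
print('tape exp',top(.3872,-.363,.036,.025),top(.3872,-.363,.036,.006))
# label core (yellow) in side
m=((h[...,0]>22)&(h[...,0]<35)&(h[...,1]>70)&(h[...,2]>90)).astype(np.uint8)
n,l,st,c=cv2.connectedComponentsWithStats(m);print([(st[k],c[k].round(1)) for k in range(1,n) if st[k,4]>30])
print('label exp inner top',top(.4241,.176,.039,.031))
# stamp / spool unchanged
for nm,g in [('tin',(.538,-.391,.022)),('marker',(.545,.253,.007))]: print(nm,np.round(w2px(s,g),0))
s0=cv2.imread('pics/side0.png').astype(int)
for nm,(y0,y1,x0,x1) in dict(tin=(90,122,312,342),marker=(305,370,230,280)).items(): print(nm,np.abs(s0-im)[y0:y1,x0:x1].mean().round(1))
E
```

```text
[ 0.35834695 -0.34851538  0.26292076] 31.125 [0.23561011 0.20126791 0.09454864]
(347, 207) [ 311  172   72   72 1304] (array([ 0.3869, -0.3646]), array([-0.2,  0.2,  0.5, -0.5]))
[(array([369, 110,  28,  26, 250], dtype=int32), array([381.8, 125.1])), (array([291, 159,  30,  28, 272], dtype=int32), array([305.8, 174.9]))]
tape exp (array([368.3, 110.4]), array([396.6, 132.3])) (array([367.8, 115.4]), array([395.7, 137.1]))
[(array([281,   0,  75,   8, 340], dtype=int32), array([327.2,   2.3])), (array([ 63, 126,  74, 131, 626], dtype=int32), array([ 98.8, 196.1])), (array([101, 213,  35,  30, 290], dtype=int32), array([115.1, 223.1])), (array([ 28, 274,  26,  52, 230], dtype=int32), array([ 38.3, 304.9])), (array([304, 294,  38,  23, 199], dtype=int32), array([322.3, 300.7])), (array([ 11, 334,  19,  20, 223], dtype=int32), array([ 20.3, 344.2]))]
label exp inner top (array([302.4, 293.9]), array([339.9, 329.2]))
tin [327. 104.]
marker [256. 337.]
tin 1.6
marker 2.6
```

All four sit where expected, the tin and marker have not moved, and the robot is touching nothing.

```bash
python3 -c "
from bench import job
print(job.hand_in())"
```

```text
the job is handed in; nothing more can be done
None
```

The label roll, tape roll, spool and stamp are each placed and seated in their own holders, the tin and marker have not moved, and the job was handed in at about 31 s; no verdict came back.

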